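Load a toy coach into the sloping marking jig

ROBOT

A 7-joint arm with a two-finger parallel gripper is mounted at the origin on the work surface. World frame = base frame: x ahead of the robot, y to its left, z up, the work surface at z = 0. Lengths are in m, angles in degrees, forces in N, time in s.
With the tool pointing down it reaches from about 0.425 to 0.975 m from the base axis. Payload 16.7 kg.
Tool frame: the origin (TCP) lies at the very end of the fingers, on their centre line; the grasp point (between the pads) lies 19 mm behind it; z points along the fingers, x is the direction in which the jaws open and shut, and the axes are right-handed (so a half turn about z gives the same grasp; the last joint's range is limited). The gripper opens to 85 mm and grips with 20 to 120 N. Pads are 22 mm wide; open, the fingers measure 114 mm over their backs; the gripper's body (76 mm by 85 mm) begins 54 mm behind the grasp point. The pads swing forward as they close: fully open they stand 13 mm farther back than shut.
Start: joints at [-83.795, 24.414, 4.234, 92.017, -1.954, 63.644, -3.845], TCP at [0.172, 0.653, 0.231] pointing down, gripper open.
Joint ranges: [-163.25, 163.25], [-28.42, 122.38], [-70.27, 78.77], [12.13, 141.07], [-58.53, 238.53], [9.26, 117.41], [-156.51, 156.51]. Speed limits (degrees/s): [108.29, 108.29, 136.94, 136.94, 172.46, 172.46, 172.46].

INTERFACE

Orientations are given as a 3x3 rotation matrix whose columns are the frame's x, y, z axes.
In Python, from station import ctrl gives the robot as it stands. The module is installed in compiled form; this text tells all that it offers.
- The arm moves only by the tool step_arm, never from a script. Its argument "motion" is a list of rows, each a list of 2 entries, a list of its own where there are three numbers: the shift along the tool's x, y, z in m, then the turn, a rotation vector about the tool's x, y, z in degrees. A call has 1 to 8 rows; each row is the pose to reach, as a shift and turn from the pose measured when the call began, along the tool's axes at that moment; what a row does not reach only later rows make up. A row lasts 1/8 s, in which the tool goes at most 62.5 mm and 10.7 degrees, less where a joint would pass 70% of its speed; a pose out of reach is approached as far as the arm can. A call with a gripper value outside its range is refused whole. "hand" is the closure, from -1 (fully open) to 1 (shut), set as the call begins (left out, the last holds). The fingers move at their own pace and stop on an object; the grip force is fixed at half the most. Time passes only in rows, so rows that repeat a pose let the fingers close. It gives the time, the measured TCP pose, the force and the opening at its end, in the units of the state.
- ctrl.read_state(): the state, without advancing time (a new reading comes with each control period).
- ctrl.get_image(name): name is "scene" or "top"; returns a dict with "frame" (480x640x3 uint8, red, green, blue), "vfov" (degrees; the focal length in pixels is half the picture's height over the tangent of half this angle, whatever the lens; pixels are square), "cx", "cy" (the principal point, pixels), "D" ([k1, k2, p1, p2, k3] as OpenCV has them; the pictures are not rectified), "rvec" (rotation vector, rad) and "tvec" (3), from world to camera coordinates, as OpenCV has them. Camera axes: x right, y down, z forward; pixel columns grow to the right and rows downward; lengths in m; the calibration is good to about 2 mm. A picture is of the moment at which its call begins. There is no depth.
- ctrl.close_job(): hands the job in, once; it reports no verdict.
The state is a dict: "t": time; "joint_pos": joint angles; "qvel": joint speeds; "joint_torque": joint torques, N m; "ee_pos": TCP position; "orientation": TCP orientation; "force": force on the tool from outside, world axes, zero at the start; "moment": the same for the moment, N m; "finger_gap": finger opening in m.
Only numpy, scipy, OpenCV 4.12 (cv2) and the standard library are available. Lean on these libraries where they do the work, as an engineer would, in place of code of your own. Each camera call takes 0.05 s, during which the arm holds its last target. There are 200 camera calls.

TASK

Load the wooden toy coach that has a tongue at one end into the sloping plywood jig: put the tongue under the metal keeper at the jig's lower end with the other end raised, push it down the slope against the spring stop, and lay the coach between the pocket's walls until it sits flat, square and fully home. Let go of it, and leave the wagon, glue bottle, paint jar and sanding block where they are. The pocket is set a little to one side on the jig's bed: look or feel for its walls.

Things in the scene. Friction and masses are not known exactly. Their poses are not given: they have to be found in the camera images.
- coach: The coach to load: plain light wooden toy railway coach, 0.24 kg. Body 120 x 50 mm, 46 mm high (sides 38 mm). A flat 30 mm tongue at its -x end makes 150 mm over all. Origin: centre of the underside over those 150 mm; body from x = -45 to +75 mm. x along it away from the tongue, z up. Stands left or right of the jig, tongue away from the robot.
- coach_tongue (a point): Middle of the lower edge of the coach's tongue tip, at (-75, 0, 0) mm in the coach's frame. The tongue is 30 mm long, 44 mm wide, 8 mm thick, level with the underside.
- coach_grip (a point): Where to hold the coach across its 50 mm width: the middle of its body, at (15, 0, 36) mm in the coach's frame. Keep the fingertips 14 mm or more above the underside, clear of the pocket's walls.
- bed: Bed of the plywood jig, fixed, 185 x 104 mm, sloping up 22 degrees towards the robot. x up the slope on its centreline, z square out of it. Origin on its upper face, 72 mm above the table. The pocket frame on it is set sideways by an unreported amount, up to 9 mm either way, and stiff. Coach home: origin at x = 0, z = 0, y = that offset, axes parallel to these.
- wall (a point): Middle of the pocket's upper end wall, at (75, 0, 0) mm on the bed's centreline (the real frame is offset in y): inner face at x = 75 mm, wall 12 mm thick and high. The pocket frame is plywood, 182 mm long and 74 mm wide outside; side walls 10 mm thick, 12 mm high, 54 mm apart inside: 2 mm of room on each side of the coach.
- keeper (a point): Metal keeper bar across the pocket's lower end: the lower edge of its up-slope face, at (-61, 0, 15) mm in the bed's frame, marked on the bed's centreline (the bar, 74 mm wide, is offset in y with the pocket). It is 5 mm thick (z = 15 to 20 mm) and covers x = -95 to -61 mm.
- stop (a point): Face of the spring stop under the keeper, when free: (-67, 0, 6) mm in the bed's frame (a fixed mark; the stop is offset in y with the pocket); 8 mm too far up for the coach to lie down. 40 mm wide. It gives way down the slope under the tongue's tip, at most to x = -80 mm: 1.4 N at first, 4 N with the coach home, 6 N at the end. It then holds the coach against the upper end wall.
- wagon: Bystander: a similar plain wooden wagon without tongue, 120 x 50 x 46 mm, origin at the centre of its underside.
- glue: Bystander: white glue bottle standing, 52 mm across, 130 mm high, origin at the centre of its underside.
- paint: Bystander: paint jar standing, 64 mm across, 70 mm high, origin at the centre of its underside.
- sander: Bystander: cork sanding block, 100 x 60 x 30 mm, origin at the centre of its underside.
There are look-alikes about, which are no part of the job. Leave any black or pink look-alike of the coach alone.

How it is judged:
By the outcome, as a careful person would: the job done as asked, in the order asked, and still so for the second after the job is handed in, with the robot touching nothing.
It also fails if it takes over 64 s, if anything falls off the work surface, if the arm or the gripper's body presses on something with over 40 N, if the wrist force passes 120 N, or if a joint passes its speed limit or range.

## Working session

There is one attempt and no reset: what is moved stays moved. The work goes in short steps, Python scripts to look and compute and a tool call to move; the robot and the scene stay as the last step left them, time stands still between calls to the robot, and variables do not carry over. Pictures are saved under pics/ and viewed, about 8 in all and at most 12, crops included, and the job is handed in when it is done.

Besides the shell and the picture viewer there is one more tool, called after "Call:" by a JSON object that holds its "method" and its "body", one argument or row to a line. step_arm: Moves the arm, as the interface text tells. Its arguments: {"type":"object","properties":{"motion":{"type":"array"},"hand":{"type":"number"}},"required":["motion"]}

```bash
mkdir -p pics; cat > h.py <<'E'
import numpy as np, cv2
from scipy.spatial.transform import Rotation as R
from station import ctrl
def cam(n):
    d=ctrl.get_image(n); f=240/np.tan(np.radians(d['vfov'])/2)
    K=np.array([[f,0,d['cx']],[0,f,d['cy']],[0,0,1.]])
    return d['frame'],K,np.array(d['D'],float),np.array(d['rvec'],float),np.array(d['tvec'],float)
def ray(c,px):
    _,K,D,r,t=c; Rm=cv2.Rodrigues(r)[0]
    u=cv2.undistortPoints(np.array(px,float).reshape(-1,1,2),K,D).reshape(-1,2)
    return (-Rm.T@t.ravel()), np.c_[u,np.ones(len(u))]@Rm
def onplane(c,px,p0,n):
    o,d=ray(c,px); n=np.array(n,float)
    return o+d*((np.array(p0)-o)@n/(d@n))[:,None]
def proj(c,P):
    return cv2.projectPoints(np.array(P,float).reshape(-1,1,3),c[3],c[4],c[1],c[2])[0].reshape(-1,2)
def save(img,n): cv2.imwrite('pics/'+n+'.png',cv2.cvtColor(img,cv2.COLOR_RGB2BGR))
E
python3 - <<'E'
from h import *
for n in('scene','top'):
    c=cam(n); save(c[0],n+'0'); print(n,c[1][0,0],c[2],ray(c,[[320,240]]))
s=ctrl.read_state(); print(s)
E
```

```text
scene 530.4473864582438 [-0.0980072  0.         0.         0.         0.       ] (array([ 1.48033802, -0.32250664,  0.96340956]), array([[-0.70709777,  0.24326894, -0.6648428 ]]))
top 546.9516622856692 [-0.01022372  0.          0.          0.          0.        ] (array([ 0.44366028, -0.02044475,  1.21683576]), array([[ 6.37764361e-02, -3.48751074e-04, -9.98033899e-01]]))
{'t': 0.1, 'joint_pos': array([-83.79709716,  24.44845622,   4.23069462,  92.04792476,
        -1.95527508,  63.64324923,  -3.84505044]), 'qvel': array([ 0.04591601, -0.06920049, -0.06237327, -0.10784617,  0.00093034,
        0.01187477,  0.05690882]), 'joint_torque': array([ 8.48594267e-03, -9.51529312e+01,  3.77108261e+00, -4.64396524e+01,
        1.94441836e-02,  6.56970820e-03, -7.60278044e-05]), 'ee_pos': array([0.1719847, 0.6523453, 0.2306574]), 'orientation': array([[ 2.54954397e-01,  9.66953047e-01, -2.45053069e-04],
       [ 9.66952362e-01, -2.54954508e-01, -1.15252325e-03],
       [-1.17691325e-03,  5.68862255e-05, -9.99999306e-01]]), 'force': array([ 0.04878638, -0.31018954,  0.01336304]), 'moment': array([-0.00308483, -0.02822539,  0.01137726]), 'finger_gap': 0.08505804498176492}
```

View pics/scene0.png

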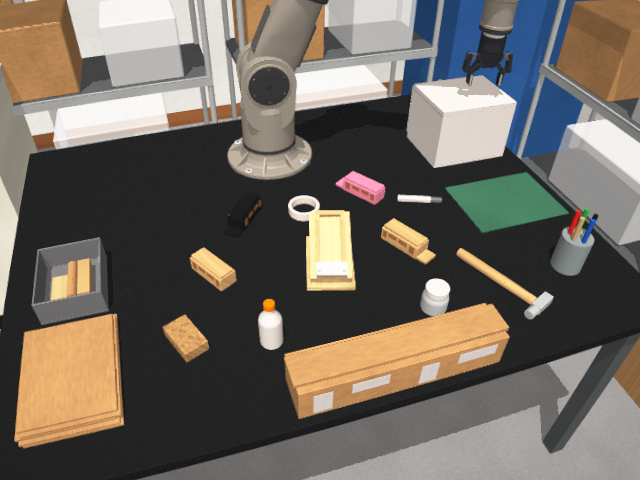

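View pics/top0.png

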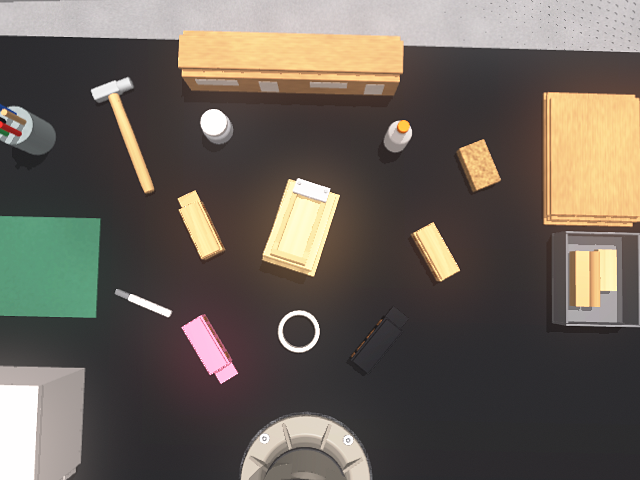

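The scene shows these candidates:
- Plain wooden vehicle at top (200,225), scene (405,238). It has a tongue at its far end, so it fits the coach.
- Plain wooden vehicle at top (436,251), no tongue. This is the wagon.
- Pink vehicle at top (209,348) and black at top (378,341). Both are look-alikes to leave alone.

The jig is at top (302,227), with the keeper at (311,190). I'll confirm with enlarged crops.

```bash
python3 - <<'E'
import cv2
a=cv2.imread('pics/top0.png');b=cv2.imread('pics/scene0.png')
cv2.imwrite('pics/ctop.png',cv2.resize(a[170:285,165:350],None,fx=4.3,fy=4.3,interpolation=cv2.INTER_CUBIC))
cv2.imwrite('pics/csc.png',cv2.resize(b[200:300,295:445],None,fx=5,fy=5,interpolation=cv2.INTER_CUBIC))
E
```

```text
(no output)
```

View pics/ctop.png

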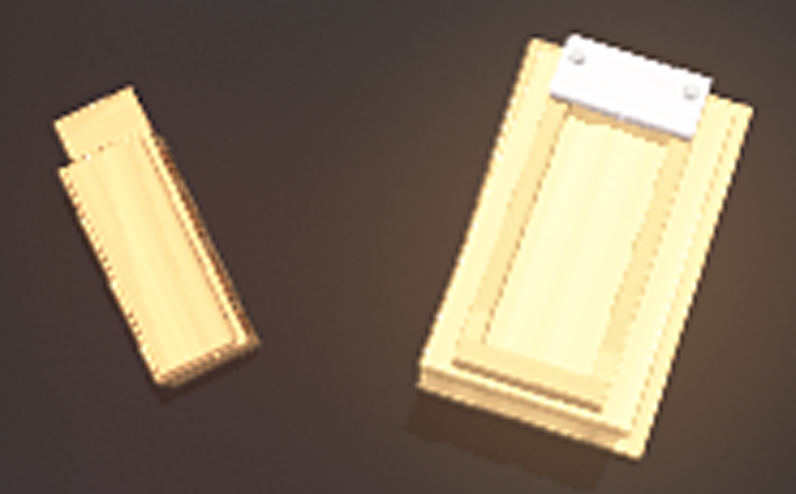

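View pics/csc.png

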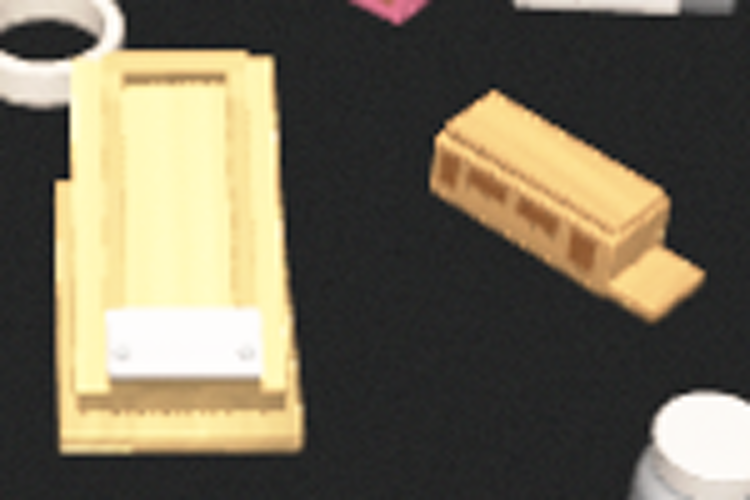

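```bash
cat > fit.py <<'E'
from h import *
from scipy.optimize import least_squares
T=cam('top'); S=cam('scene')
tp=lambda u,v:(165+(u+.5)/4.3-.5,170+(v+.5)/4.3-.5)
sp=lambda u,v:(295+(u+.5)/5-.5,200+(v+.5)/5-.5)
def bedR(yaw): return R.from_euler('z',yaw).as_matrix()@R.from_euler('y',-22,degrees=True).as_matrix()
# bed obs: (cam, px, local mm, offset applies)
B=[(T,tp(568,35),(-95,-37,20),1),(T,tp(712,77),(-95,37,20),1),(T,tp(697,138),(-61,37,15),1),(T,tp(550,97),(-61,-37,17),1),
(T,tp(455,360),(87,-37,12),1),(T,tp(602,408),(87,37,12),1),(T,tp(533,38),(-92.5,-52,0),0),(T,tp(422,368),(92.5,-52,0),0),(T,tp(628,432),(92.5,52,0),0),
(S,sp(107,310),(-61,37,20),1),(S,sp(257,307),(-61,-37,20),1)]
def bp(p,l,o):
    return np.array([p[0],p[1],.072])+bedR(p[2])@(np.array(l)/1e3+[0,p[3]*o,0])
def rb(p): return np.concatenate([proj(c,bp(p,l,o))[0]-px for c,px,l,o in B])
x0=[.5,0,np.pi,0]
b=least_squares(rb,x0,loss='soft_l1'); 
C=[(T,tp(55,122),(-75,-22,8)),(T,tp(132,87),(-75,22,8)),(T,tp(257,345),(75,25,2)),
(S,sp(653,320),(-75,22,1)),(S,sp(703,273),(-75,-22,7)),(S,sp(432,190),(75,25,0)),(S,sp(600,292),(-45,25,0))]
def cp(p,l): return np.array([p[0],p[1],0])+R.from_euler('z',p[2]).as_matrix()@(np.array(l)/1e3)
def rc(p): return np.concatenate([proj(c,cp(p,l))[0]-px for c,px,l in C])
cc=least_squares(rc,[.5,.2,np.pi],loss='soft_l1')
if __name__=='__main__':
    for n,r in(('bed',b),('coach',cc)):
        print(n,r.x,np.degrees(r.x[2])); print((rb if n=='bed' else rc)(r.x).reshape(-1,2).round(1).tolist())
        J=r.jac; print('sd',np.sqrt(np.diag(np.linalg.inv(J.T@J)))*.6)
    im={}
    for k,c in(('T',T),('S',S)):
        z=5; x0,y0,w,h=((165,170,185,115) if k=='T' else (295,200,150,100))
        img=cv2.resize(c[0][y0:y0+h,x0:x0+w],None,fx=z,fy=z,interpolation=cv2.INTER_CUBIC)[:, :]
        def poly(P,col):
            q=((proj(c,P)-[x0,y0]+.5)*z-.5)*16
            cv2.polylines(img,[q.round().astype(np.int32)],True,col,1,cv2.LINE_AA,4)
        def rect(xa,xb,ya,yb,zz): return [(xa,ya,zz),(xb,ya,zz),(xb,yb,zz),(xa,yb,zz)]
        for rr,o,col in((rect(-92.5,92.5,-52,52,0),0,(255,0,0)),(rect(-95,-61,-37,37,20),1,(0,0,255)),(rect(-95,87,-37,37,12),1,(0,160,0)),(rect(-95,75,-27,27,12),1,(0,160,0)),(rect(-95,75,-27,27,0),1,(200,0,200))):
            poly([bp(b.x,l,o) for l in rr],col)
        for rr,col in((rect(-45,75,-25,25,0),(0,255,0)),(rect(-45,75,-25,25,38),(255,0,0)),(rect(-75,-45,-22,22,8),(0,0,255))):
            poly([cp(cc.x,l) for l in rr],col)
        im[k]=img
    a=cv2.resize(im['T'],(0,0),fx=.62,fy=.62); s=im['S'][100:] if 0 else im['S']
    save(im['T'][:, :800] if 0 else cv2.resize(im['T'],(800,497)),'ovT'); save(s,'ovS')
E
python3 fit.py
```

```text
bed [5.49096874e-01 2.31661183e-02 2.86545199e+00 1.20296001e-03] 164.17830543436645
[[0.2, -0.2], [-0.3, 0.1], [-1.3, 0.3], [-0.4, -0.9], [-0.0, -0.3], [0.9, -0.7], [0.2, 2.6], [-1.0, 0.2], [0.1, 0.3], [-0.9, 0.3], [-0.4, 0.4]]
sd [0.00051324 0.00081544 0.00519981 0.0010479 ]
coach [0.55004426 0.24672406 3.6010424 ] 206.32453164111084
[[-1.0, -0.1], [-0.8, -0.2], [-0.1, 0.4], [-0.7, 0.5], [-0.3, 0.3], [-1.0, -0.3], [-0.0, 1.2]]
sd [0.00068273 0.00074551 0.00990946]
```

View pics/ovT.png

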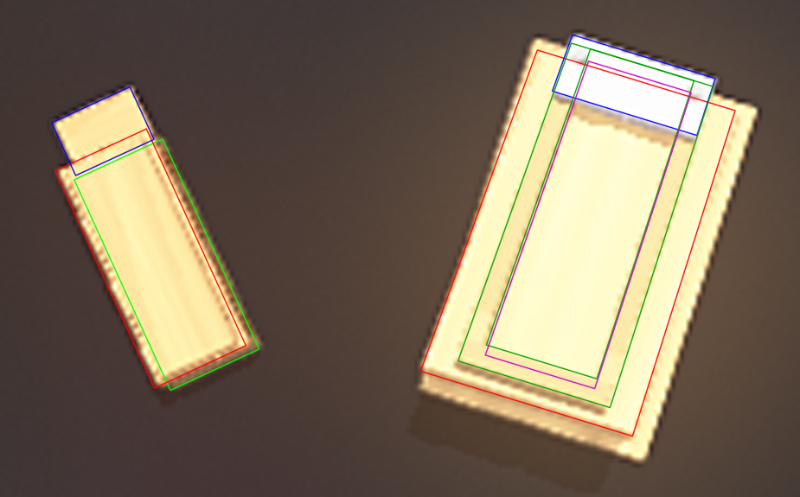

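View pics/ovS.png

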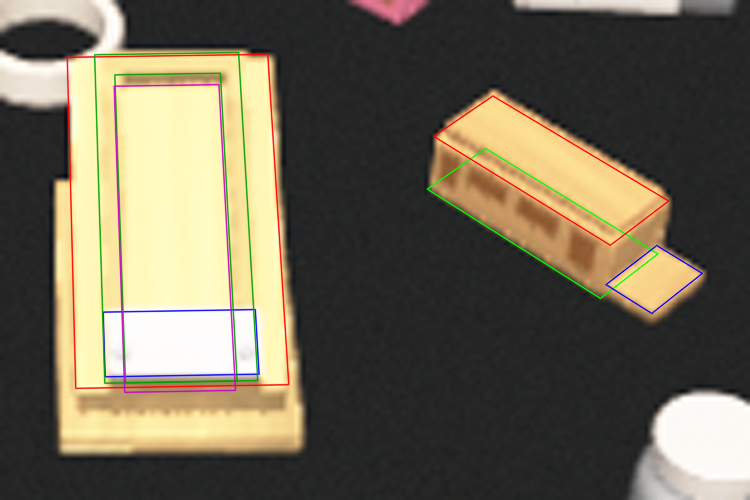

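The overlays match the images. The tongued coach is at about (0.550, 0.247) with yaw 206°. The bed is at about (0.549, 0.023) with yaw 164°, and the pocket offset is near 0, to be refined later. Next I'll plan the grasp.

```bash
cat >> h.py <<'E'
CO=np.array([.5500,.2467]); CY=np.radians(206.3)
BO=np.array([.5491,.0232,.072]); BY=np.radians(164.2)
def Rct(t): # tool axes in coach frame, tool leaning t deg
    s,c=np.sin(np.radians(t)),np.cos(np.radians(t))
    return np.array([[0,-c,-s],[-1,0,0],[0,s,-c]])
def plan(p,Rw,n=None):
    s=ctrl.read_state(); R0=np.array(s['orientation']); p0=np.array(s['ee_pos'])
    d=R0.T@(np.array(p)-p0); v=np.degrees(R.from_matrix(R0.T@Rw).as_rotvec())
    n=n or int(np.ceil(max(np.linalg.norm(d)/.055,np.linalg.norm(v)/9,1)))
    print('from',p0.round(4),'to',np.round(p,4),'n',n,'d',d.round(4),'v',v.round(2))
    for k in range(1,n+1): print([(d*k/n).round(4).tolist(),(v*k/n).round(1).tolist()])
E
python3 - <<'E'
from h import *
Rc=R.from_euler('z',CY).as_matrix(); Rw=Rc@Rct(10)
g=np.r_[CO,0]+Rc@np.array([.015,0,.034])+.019*Rw[:,2]
print(g); plan(g-.12*Rw[:,2],Rw); 
E
```

```text
[0.5395105  0.24151576 0.01528865]
from [0.1721 0.6524 0.2309] to [0.5208 0.2323 0.1335] n 11 d [-0.3173  0.4444  0.0977] v [ -9.58   3.63 -40.96]
[[-0.0288, 0.0404, 0.0089], [-0.9, 0.3, -3.7]]
[[-0.0577, 0.0808, 0.0178], [-1.7, 0.7, -7.4]]
[[-0.0865, 0.1212, 0.0266], [-2.6, 1.0, -11.2]]
[[-0.1154, 0.1616, 0.0355], [-3.5, 1.3, -14.9]]
[[-0.1442, 0.202, 0.0444], [-4.4, 1.6, -18.6]]
[[-0.1731, 0.2424, 0.0533], [-5.2, 2.0, -22.3]]
[[-0.2019, 0.2828, 0.0622], [-6.1, 2.3, -26.1]]
[[-0.2307, 0.3232, 0.0711], [-7.0, 2.6, -29.8]]
[[-0.2596, 0.3636, 0.0799], [-7.8, 3.0, -33.5]]
[[-0.2884, 0.404, 0.0888], [-8.7, 3.3, -37.2]]
[[-0.3173, 0.4444, 0.0977], [-9.6, 3.6, -41.0]]
```

Call:
{"method": "step_arm", "body": {
  "motion": [
    [[-0.03,0.04,0],[-1,0.3,-4]],
    [[-0.06,0.08,0],[-2,0.7,-8]],
    [[-0.09,0.12,0],[-3,1,-12]],
    [[-0.12,0.16,0],[-4,1.3,-16]],
    [[-0.15,0.2,0],[-5,1.8,-20]],
    [[-0.18,0.24,0],[-5.5,2,-24]],
    [[-0.21,0.285,0.01],[-6.5,2.4,-28]],
    [[-0.24,0.33,0.03],[-7.5,2.8,-32]]
  ],
  "hand": -1
}}

```text
t: 1.2
ee_pos: [0.4312, 0.3352, 0.2016]
orientation: [[-0.3, 0.945, 0.129], [0.954, 0.296, 0.052], [0.011, 0.139, -0.99]]
force: [0.3, 1.8, -0.0]
finger_gap: 0.0856
```

```bash
python3 - <<'E'
from h import *
Rc=R.from_euler('z',CY).as_matrix(); Rw=Rc@Rct(10)
g=np.r_[CO,0]+Rc@np.array([.015,0,.034])+.019*Rw[:,2]
plan(g-.09*Rw[:,2],Rw,4); print(ctrl.read_state()['joint_pos'])
E
```

```text
from [0.4312 0.3352 0.2016] to [0.5255 0.2346 0.1039] n 4 d [-0.1253  0.0458  0.1037] v [-1.96  0.77 -8.82]
[[-0.0313, 0.0114, 0.0259], [-0.5, 0.2, -2.2]]
[[-0.0627, 0.0229, 0.0518], [-1.0, 0.4, -4.4]]
[[-0.094, 0.0343, 0.0778], [-1.5, 0.6, -6.6]]
[[-0.1253, 0.0458, 0.1037], [-2.0, 0.8, -8.8]]
[-55.55939538  10.12160674   9.92245319 116.48573438   2.10543722
  46.23777837  60.16354922]
```

Call:
{"method": "step_arm", "body": {
  "motion": [
    [[-0.031,0.011,0.02],[-0.5,0.2,-2.2]],
    [[-0.063,0.023,0.045],[-1,0.4,-4.4]],
    [[-0.094,0.034,0.075],[-1.5,0.6,-6.6]],
    [[-0.125,0.046,0.104],[-2,0.8,-8.8]],
    [[-0.125,0.046,0.104],[-2,0.8,-8.8]],
    [[-0.125,0.046,0.104],[-2,0.8,-8.8]]
  ]
}}

```text
t: 1.95
ee_pos: [0.5255, 0.2352, 0.1038]
orientation: [[-0.442, 0.883, 0.156], [0.897, 0.435, 0.078], [0.001, 0.174, -0.985]]
force: [1.1, 0.6, 0.1]
finger_gap: 0.0854
```

```bash
python3 - <<'E'
from h import *
Rc=R.from_euler('z',CY).as_matrix(); Rw=Rc@Rct(10)
g=np.r_[CO,0]+Rc@np.array([.015,0,.034])+.019*Rw[:,2]
plan(g,Rw,1); print(ctrl.read_state()['joint_pos'])
# rectified jig views at z=12mm plane (3px/mm), T left S right
def bedR(yaw): return R.from_euler('z',yaw).as_matrix()@R.from_euler('y',-22,degrees=True).as_matrix()
out=[]
for n in('top','scene'):
    c=cam(n); save(c[0],n+'1')
    for h in (.0,.012):
        xs=np.arange(-.1,.1,.00037); ys=np.arange(-.06,.06,1/1500)[:200]
        xs=np.linspace(-.1,.1,600); ys=np.linspace(-.062,.062,198)
        X,Y=np.meshgrid(xs,ys,indexing='ij')
        P=np.stack([X,Y,np.full_like(X,h)],-1).reshape(-1,3)@bedR(BY).T+BO
        q=proj(c,P).reshape(600,198,2).astype(np.float32)
        im=cv2.remap(c[0],q[...,0],q[...,1],cv2.INTER_CUBIC)
        l=cv2.createCLAHE(3,(4,4)).apply(cv2.cvtColor(im,cv2.COLOR_RGB2GRAY))
        l=cv2.cvtColor(l,cv2.COLOR_GRAY2RGB)
        for y in range(-50,60,10):
            cx=int((y/1e3+.062)/.124*197); cv2.line(l,(cx,0),(cx,8 if y else 16),(255,0,0),1); cv2.line(l,(cx,591),(cx,599),(255,0,0),1)
            cv2.line(l,(cx,300),(cx,304),(255,0,0),1)
        out.append(l)
save(np.hstack(out),'rect')
E
```

```text
from [0.5255 0.2352 0.1038] to [0.5395 0.2415 0.0153] n 1 d [-0.0006 -0.0004  0.0898] v [ 0.03 -0.03 -0.06]
[[-0.0006, -0.0004, 0.0898], [0.0, -0.0, -0.1]]
[-39.15385289  19.60253656   9.73462782 119.36804198  -4.98942404
  31.36249089  90.02423514]
```

View pics/rect.png

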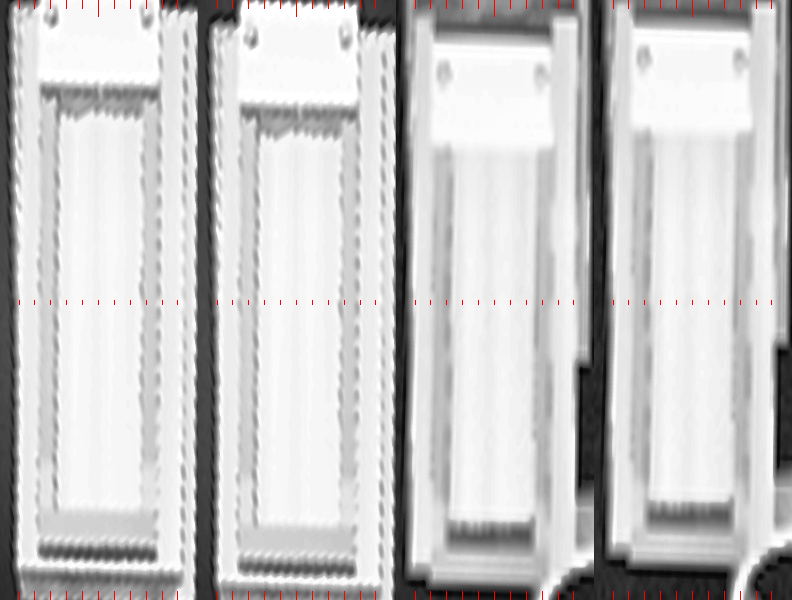

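The rectified views put the pocket centre at about +1 to +2 mm (top camera) and −1 mm (scene camera) against the bed frame I assumed. I take +0.4 mm and will refine it by feel. Descending to grasp.

Call:
{"method": "step_arm", "body": {
  "motion": [
    [[0,0,0.025],[0,0,0]],
    [[0,0,0.05],[0,0,0]],
    [[0,0,0.07],[0,0,0]],
    [[0,0,0.085],[0,0,0]],
    [[-0.0005,0,0.09],[0,0,0]],
    [[-0.0005,0,0.09],[0,0,0]]
  ]
}}

```text
t: 2.8
ee_pos: [0.5398, 0.2429, 0.016]
orientation: [[-0.444, 0.882, 0.157], [0.896, 0.437, 0.079], [0.001, 0.175, -0.984]]
force: [-0.2, -0.2, -0.2]
finger_gap: 0.0852
```

Call:
{"method": "step_arm", "body": {
  "motion": [
    [[0,0,0],[0,0,0]],
    [[0,0,0],[0,0,0]],
    [[0,0,0],[0,0,0]],
    [[0,0,0],[0,0,0]],
    [[0,0,0],[0,0,0]],
    [[0,0,0],[0,0,0]],
    [[0,0,0],[0,0,0]],
    [[0,0,0],[0,0,0]]
  ],
  "hand": 1
}}

```text
t: 3.8
ee_pos: [0.5401, 0.243, 0.0168]
orientation: [[-0.444, 0.882, 0.158], [0.896, 0.437, 0.079], [0.001, 0.176, -0.984]]
force: [-3.7, -1.5, 9.8]
finger_gap: 0.0491
```

```bash
python3 - <<'E'
from h import *
s=ctrl.read_state(); print({k:np.round(s[k],3) for k in('t','ee_pos','force','moment','finger_gap','joint_pos')})
Rc=R.from_euler('z',CY).as_matrix(); Rw=Rc@Rct(10)
print(Rw.T@[0,0,.12])
E
```

```text
{'t': np.float64(3.8), 'ee_pos': array([0.54 , 0.243, 0.017]), 'force': array([-3.706, -1.48 ,  9.757]), 'moment': array([-0.482,  0.387, -0.074]), 'finger_gap': np.float64(0.049), 'joint_pos': array([-36.677,  29.064,   7.148, 119.574,  -7.507,  21.566,  92.349])}
[ 0.          0.02083778 -0.11817693]
```

Call:
{"method": "step_arm", "body": {
  "motion": [
    [[0,0.004,-0.02],[0,0,0]],
    [[0,0.009,-0.05],[0,0,0]],
    [[0,0.016,-0.09],[0,0,0]],
    [[0,0.023,-0.13],[0,0,0]],
    [[0,0.026,-0.15],[0,0,0]],
    [[0,0.026,-0.15],[0,0,0]]
  ]
}}

```text
t: 4.55
ee_pos: [0.5399, 0.2427, 0.1706]
orientation: [[-0.444, 0.882, 0.16], [0.896, 0.436, 0.081], [0.002, 0.179, -0.984]]
force: [0.6, -0.3, -2.6]
finger_gap: 0.0487
```

```bash
python3 - <<'E'
from h import *
s=ctrl.read_state(); print({k:np.round(s[k],3) for k in('t','ee_pos','force','moment','finger_gap','joint_pos')})
c=cam('scene'); p=proj(c,s['ee_pos'])[0].astype(int); print(p)
x0,y0=p-[60,45]
save(cv2.resize(c[0][y0:y0+90,x0:x0+120],None,fx=6,fy=6,interpolation=cv2.INTER_CUBIC),'grip'); print(x0,y0)
save(c[0],'grip_full')
E
```

```text
{'t': np.float64(4.55), 'ee_pos': array([0.54 , 0.243, 0.171]), 'force': array([ 0.596, -0.335, -2.639]), 'moment': array([-0.129,  0.276, -0.032]), 'finger_gap': np.float64(0.049), 'joint_pos': array([-40.354,  15.386,  11.174, 114.735,  -3.76 ,  39.9  ,  89.163])}
[412 193]
352 148
```

View pics/grip.png

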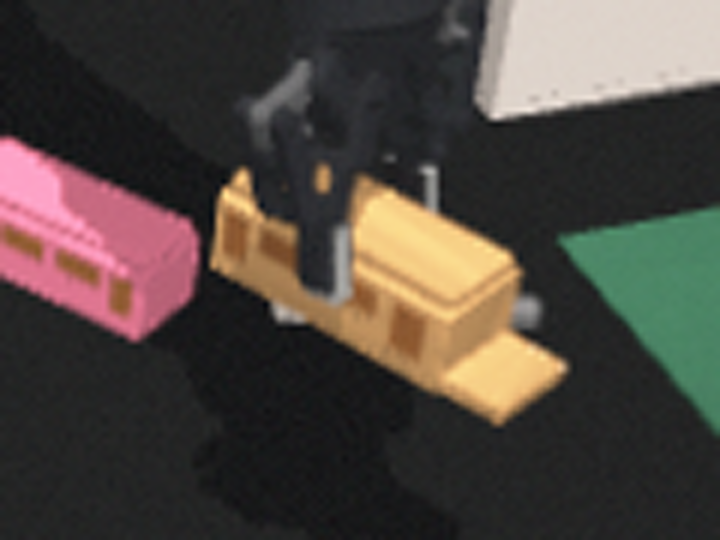

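```bash
python3 - <<'E'
from h import *
from scipy.optimize import least_squares
c=cam('scene'); s=ctrl.read_state(); Rt=np.array(s['orientation']); p=np.array(s['ee_pos'])
cr=lambda u,v:(352+(u+.5)/6-.5,148+(v+.5)/6-.5)
O=[(cr(497,424),(-75,22,0)),(cr(568,368),(-75,-22,7)),(cr(212,268),(75,25,0)),(cr(437,390),(-45,25,0)),(cr(440,315),(-45,25,38))]
# q: coach-coordinates (x,z) of TCP in mm, lean deg, plus camera bias (mm) along y-world & z
def W(q,l):
    Rc=Rt@Rct(q[2]).T
    return p+Rc@((np.array(l)-[q[0],0,q[1]])/1e3)
def r(q): 
    a=np.concatenate([proj(c,W(q,l))[0]-px for px,l in O])
    return np.r_[a,(q[0]-10.5)/2,(q[1]-16.8)/1.5,(q[2]-10.1)/1.5]
f=least_squares(r,[10.5,16.8,10.]); print(f.x,r(f.x).round(2), r([10.5,16.8,10.1]).round(2))
E
```

```text
[12.37794803 15.26872352  8.99397415] [-0.14  0.12 -0.89 -0.62 -1.15  0.56 -0.89  0.85  0.62  0.83  0.94 -1.02
 -0.74] [-1.07  0.74 -1.79  0.04 -1.82  0.3  -1.75  1.28 -0.02  1.44  0.    0.
  0.  ]
```

```bash
cat >> h.py <<'E'
Q=[11.,16.5,9.8]
RB=R.from_euler('z',BY).as_matrix()@R.from_euler('y',-22,degrees=True).as_matrix()
def tgt(xt,y,zt,phi,q=None):
    q=q or Q
    Rc=RB@R.from_euler('y',-phi,degrees=True).as_matrix()
    o=BO+RB@(np.array([xt,y,zt])/1e3)+Rc@[.075,0,0]
    return o+Rc@(np.array([q[0],0,q[1]])/1e3), Rc@Rct(q[2])
def where(q=None):
    q=q or Q; s=ctrl.read_state(); Rt=np.array(s['orientation']); p=np.array(s['ee_pos'])
    Rc=Rt@Rct(q[2]).T; tip=p+Rc@((np.array([-75,0,0])-[q[0],0,q[1]])/1e3)
    M=RB.T@Rc
    print('t',round(float(s['t']),2),'tip bed mm',(RB.T@(tip-BO)*1e3).round(2),'pitch',np.degrees(np.arctan2(M[2,0],M[0,0])).round(2),'yaw',np.degrees(np.arctan2(M[1,0],M[0,0])).round(2),'roll',np.degrees(np.arctan2(M[2,1],M[2,2])).round(2),
      'F bed',(RB.T@np.array(s['force'])).round(1),'M tool',(Rt.T@np.array(s['moment'])).round(2),'gap',round(float(s['finger_gap']),4))
E
python3 - <<'E'
from h import *
where(); plan(*tgt(-45,.4,110,16))
print(tgt(-54,.4,3,15)[0])
E
```

```text
t 4.65 tip bed mm [  35.32 -265.85   72.37] pitch -22.43 yaw 44.4 roll 15.13 F bed [-1.  -0.3 -3.3] M tool [ 0.29 -0.02 -0.  ] gap 0.0485
from [0.5389 0.2423 0.1684] to [0.5734 0.0159 0.2231] n 7 d [-0.2181 -0.0589 -0.0664] v [36.53  6.68 42.39]
[[-0.0312, -0.0084, -0.0095], [5.2, 1.0, 6.1]]
[[-0.0623, -0.0168, -0.019], [10.4, 1.9, 12.1]]
[[-0.0935, -0.0252, -0.0284], [15.7, 2.9, 18.2]]
[[-0.1246, -0.0336, -0.0379], [20.9, 3.8, 24.2]]
[[-0.1558, -0.0421, -0.0474], [26.1, 4.8, 30.3]]
[[-0.1869, -0.0505, -0.0569], [31.3, 5.7, 36.3]]
[[-0.2181, -0.0589, -0.0664], [36.5, 6.7, 42.4]]
[0.5417158  0.02487381 0.11948637]
```

Call:
{"method": "step_arm", "body": {
  "motion": [
    [[-0.01,-0.008,-0.03],[5.2,1.0,6.1]],
    [[-0.04,-0.017,-0.06],[10.4,1.9,12.1]],
    [[-0.08,-0.025,-0.075],[15.7,2.9,18.2]],
    [[-0.12,-0.034,-0.08],[20.9,3.8,24.2]],
    [[-0.156,-0.042,-0.078],[26.1,4.8,30.3]],
    [[-0.187,-0.051,-0.072],[31.3,5.7,36.3]],
    [[-0.218,-0.059,-0.067],[36.5,6.7,42.4]],
    [[-0.218,-0.059,-0.067],[36.5,6.7,42.4]]
  ]
}}

```text
t: 5.65
ee_pos: [0.573, 0.0123, 0.2201]
orientation: [[0.278, 0.844, -0.459], [0.96, -0.247, 0.129], [-0.004, -0.477, -0.879]]
force: [-0.3, 0.4, -2.4]
finger_gap: 0.0494
```

```bash
python3 - <<'E'
from h import *
where(); plan(*tgt(-52,.4,20,15)); print(ctrl.read_state()['joint_pos'].round(1))
E
```

```text
t 5.65 tip bed mm [-46.51   4.68 107.11] pitch 16.26 yaw -0.47 roll 0.1 F bed [-0.5 -0.3 -2.4] M tool [-0.7   0.07 -0.03] gap 0.0494
from [0.573  0.0123 0.2201] to [0.5461 0.0236 0.136 ] n 2 d [0.0038 0.0146 0.0877] v [-1.26  0.06 -0.45]
[[0.0019, 0.0073, 0.0439], [-0.6, 0.0, -0.2]]
[[0.0038, 0.0146, 0.0877], [-1.3, 0.1, -0.4]]
[-18.5  33.7  23.9  87.8 -18.1  89.9  83.5]
```

Call:
{"method": "step_arm", "body": {
  "motion": [
    [[0.001,0.004,0.02],[-0.3,0,-0.1]],
    [[0.002,0.007,0.044],[-0.6,0,-0.2]],
    [[0.003,0.011,0.066],[-1,0.1,-0.4]],
    [[0.004,0.0145,0.084],[-1.3,0.1,-0.4]],
    [[0.004,0.0145,0.086],[-1.3,0.1,-0.4]],
    [[0.004,0.0145,0.086],[-1.3,0.1,-0.4]]
  ]
}}

```text
t: 6.4
ee_pos: [0.547, 0.0238, 0.1377]
orientation: [[0.273, 0.856, -0.439], [0.962, -0.243, 0.125], [0.0, -0.456, -0.89]]
force: [0.2, 0.8, -2.4]
finger_gap: 0.0486
```

```bash
python3 - <<'E'
from h import *
where(); plan(*tgt(-54,.4,4,15),2)
s=ctrl.read_state()
c=cam('scene'); x0,y0=300,190
a=cv2.resize(c[0][y0:y0+100,x0:x0+80],None,fx=5,fy=5,interpolation=cv2.INTER_CUBIC)
c=cam('top'); x0,y0=260,160
b=cv2.resize(c[0][y0:y0+125,x0:x0+100],None,fx=4,fy=4,interpolation=cv2.INTER_CUBIC)
save(np.hstack([a,b]),'pre')
E
```

```text
t 6.4 tip bed mm [-5.220e+01 -3.000e-02  2.193e+01] pitch 14.96 yaw -0.01 roll -0.03 F bed [-0.9 -0.8 -2.3] M tool [-0.74 -0.04  0.02] gap 0.0486
from [0.547  0.0238 0.1377] to [0.5421 0.0248 0.1204] n 2 d [-0.0004  0.0034  0.0176] v [ 0.04 -0.03 -0.02]
[[-0.0002, 0.0017, 0.0088], [0.0, -0.0, -0.0]]
[[-0.0004, 0.0034, 0.0176], [0.0, -0.0, -0.0]]
```

View pics/pre.png

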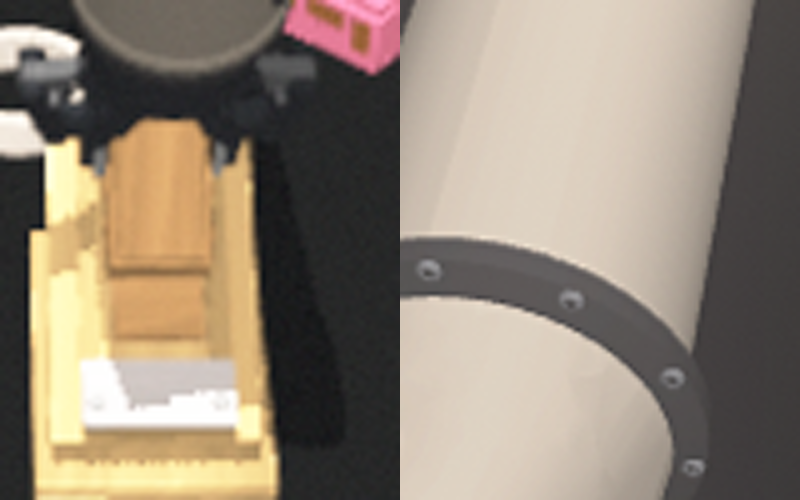

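The scene view (left) shows the tongue centred at about (158,338). The keeper's up-slope edge is centred at about (158,360), so they are aligned to about 0.6 mm. The top view is blocked by the arm. Lowering the tip in front of the keeper.

Call:
{"method": "step_arm", "body": {
  "motion": [
    [[-0.0004,0.001,0.006],[0,0,0]],
    [[-0.0005,0.002,0.012],[0,0,0]],
    [[-0.0005,0.003,0.016],[0,0,0]],
    [[-0.0005,0.003,0.017],[0,0,0]],
    [[-0.0005,0.003,0.017],[0,0,0]]
  ]
}}

```text
t: 7.12
ee_pos: [0.5424, 0.0245, 0.1215]
orientation: [[0.273, 0.856, -0.438], [0.962, -0.243, 0.125], [0.001, -0.456, -0.89]]
force: [0.7, -0.3, -1.0]
finger_gap: 0.0487
```

```bash
python3 - <<'E'
from h import *
where(); plan(*tgt(-66,.5,3,14),3)
E
```

```text
t 7.12 tip bed mm [-53.95   0.59   5.3 ] pitch 14.91 yaw -0.02 roll -0.06 F bed [-1.1  0.1 -0.6] M tool [-0.76 -0.03  0.05] gap 0.0487
from [0.5424 0.0245 0.1215] to [0.5513 0.0221 0.114 ] n 3 d [0.0001 0.0117 0.0025] v [-0.91 -0.06 -0.03]
[[0.0, 0.0039, 0.0008], [-0.3, -0.0, -0.0]]
[[0.0001, 0.0078, 0.0017], [-0.6, -0.0, -0.0]]
[[0.0001, 0.0117, 0.0025], [-0.9, -0.1, -0.0]]
```

Call:
{"method": "step_arm", "body": {
  "motion": [
    [[0,0.0005,0.002],[0,0,0]],
    [[0,0.0005,0.003],[0,0,0]],
    [[0,0.0005,0.003],[0,0,0]]
  ]
}}

```text
t: 7.5
ee_pos: [0.5414, 0.0248, 0.1186]
orientation: [[0.273, 0.856, -0.438], [0.962, -0.243, 0.125], [0.001, -0.456, -0.89]]
force: [0.8, -0.0, -1.9]
finger_gap: 0.0488
```

```bash
python3 - <<'E'
from h import *
where()
E
```

```text
t 7.5 tip bed mm [-54.12   0.58   2.19] pitch 14.92 yaw -0.02 roll -0.05 F bed [-1.4 -0.2 -1.5] M tool [-0.7  -0.    0.02] gap 0.0488
```

Call:
{"method": "step_arm", "body": {
  "motion": [
    [[0,0.004,0],[-0.3,0,0]],
    [[0,0.008,0],[-0.6,0,0]],
    [[0,0.0115,0],[-0.9,0,0]],
    [[0,0.0115,0],[-0.9,0,0]],
    [[0,0.0115,0],[-0.9,0,0]]
  ]
}}

```text
t: 8.12
ee_pos: [0.5511, 0.022, 0.1134]
orientation: [[0.273, 0.863, -0.425], [0.962, -0.245, 0.121], [0.001, -0.442, -0.897]]
force: [-1.4, 1.0, -1.5]
finger_gap: 0.049
```

```bash
python3 - <<'E'
from h import *
where(); plan(*tgt(-76,.5,2,12),3)
E
```

```text
t 8.12 tip bed mm [-66.05   0.6    2.36] pitch 14.03 yaw -0.03 roll -0.05 F bed [ 0.9 -0.5 -2. ] M tool [-0.4   0.02  0.07] gap 0.049
from [0.5511 0.022  0.1134] to [0.5578 0.0202 0.1072] n 3 d [0.0001 0.0089 0.0026] v [-2.03 -0.05 -0.04]
[[0.0, 0.003, 0.0009], [-0.7, -0.0, -0.0]]
[[0.0001, 0.0059, 0.0017], [-1.4, -0.0, -0.0]]
[[0.0001, 0.0089, 0.0026], [-2.0, -0.1, -0.0]]
```

Call:
{"method": "step_arm", "body": {
  "motion": [
    [[0,0.003,0.0005],[-0.7,0,0]],
    [[0,0.006,0.001],[-1.4,0,0]],
    [[0,0.009,0.002],[-2,0,0]],
    [[0,0.0105,0.0025],[-2,0,0]],
    [[0,0.0105,0.0025],[-2,0,0]]
  ]
}}

```text
t: 8.75
ee_pos: [0.5591, 0.0198, 0.1065]
orientation: [[0.273, 0.877, -0.395], [0.962, -0.249, 0.113], [0.001, -0.411, -0.912]]
force: [-5.0, 0.8, 1.6]
finger_gap: 0.0487
```

```bash
python3 - <<'E'
from h import *
where(); plan(*tgt(-77.5,.5,1.5,8),3)
E
```

```text
t 8.75 tip bed mm [-77.52   0.61   1.9 ] pitch 12.05 yaw -0.03 roll -0.05 F bed [ 5.3  0.6 -0.5] M tool [ 0.56 -0.11  0.07] gap 0.0487
from [0.5591 0.0198 0.1065] to [0.5549 0.021  0.1016] n 3 d [ 0.0001 -0.002   0.0063] v [-4.05 -0.05 -0.04]
[[0.0, -0.0007, 0.0021], [-1.3, -0.0, -0.0]]
[[0.0001, -0.0013, 0.0042], [-2.7, -0.0, -0.0]]
[[0.0001, -0.002, 0.0063], [-4.0, -0.1, -0.0]]
```

Spring stop engaged, about 6 N. Now laying it down in stages while keeping the tip pressed.

Call:
{"method": "step_arm", "body": {
  "motion": [
    [[0,-0.0007,0.002],[-1.3,0,0]],
    [[0,-0.0015,0.004],[-2.7,0,0]],
    [[0,-0.0025,0.006],[-4,0,0]],
    [[0,-0.0025,0.006],[-4,0,0]],
    [[0,-0.0025,0.006],[-4,0,0]]
  ]
}}

```text
t: 9.38
ee_pos: [0.5544, 0.0211, 0.1022]
orientation: [[0.273, 0.903, -0.333], [0.962, -0.256, 0.095], [0.001, -0.346, -0.938]]
force: [-3.7, 0.5, 0.7]
finger_gap: 0.0488
```

```bash
python3 - <<'E'
from h import *
where(); plan(*tgt(-77,.5,1.,4),3)
E
```

```text
t 9.38 tip bed mm [-76.82   0.58   1.74] pitch 8.04 yaw -0.02 roll -0.05 F bed [ 3.7  0.6 -0.8] M tool [ 0.58 -0.16  0.13] gap 0.0488
from [0.5544 0.0211 0.1022] to [0.5506 0.0223 0.0966] n 3 d [ 0.0001 -0.0018  0.0066] v [-4.04 -0.05 -0.03]
[[0.0, -0.0006, 0.0022], [-1.3, -0.0, -0.0]]
[[0.0, -0.0012, 0.0044], [-2.7, -0.0, -0.0]]
[[0.0001, -0.0018, 0.0066], [-4.0, -0.0, -0.0]]
```

Call:
{"method": "step_arm", "body": {
  "motion": [
    [[0,-0.0006,0.002],[-1.3,0,0]],
    [[0,-0.001,0.0044],[-2.7,0,0]],
    [[0,-0.0015,0.0066],[-4,0,0]],
    [[0,-0.0015,0.0066],[-4,0,0]],
    [[0,-0.0015,0.0066],[-4,0,0]]
  ]
}}

```text
t: 10.0
ee_pos: [0.5509, 0.0222, 0.0966]
orientation: [[0.273, 0.924, -0.269], [0.962, -0.262, 0.077], [0.001, -0.279, -0.96]]
force: [-4.2, 0.0, 1.5]
finger_gap: 0.049
```

```bash
python3 - <<'E'
from h import *
where(); plan(*tgt(-77,.5,.5,1),3)
E
```

```text
t 10.0 tip bed mm [-77.27   0.53   1.08] pitch 4.03 yaw -0.02 roll -0.05 F bed [ 4.3  1.1 -0.1] M tool [ 0.6  -0.13  0.12] gap 0.049
from [0.5509 0.0222 0.0966] to [0.5479 0.023  0.0924] n 3 d [ 0.     -0.0018  0.0049] v [-3.03 -0.05 -0.03]
[[0.0, -0.0006, 0.0016], [-1.0, -0.0, -0.0]]
[[0.0, -0.0012, 0.0033], [-2.0, -0.0, -0.0]]
[[0.0, -0.0018, 0.0049], [-3.0, -0.0, -0.0]]
```

Call:
{"method": "step_arm", "body": {
  "motion": [
    [[0,-0.0006,0.0016],[-1,0,0]],
    [[0,-0.0012,0.0033],[-2,0,0]],
    [[0,-0.0018,0.005],[-3,0,0]],
    [[0,-0.0018,0.005],[-3,0,0]]
  ]
}}

```text
t: 10.5
ee_pos: [0.5478, 0.023, 0.0925]
orientation: [[0.273, 0.937, -0.219], [0.962, -0.266, 0.063], [0.001, -0.228, -0.974]]
force: [-2.7, 0.1, 3.2]
finger_gap: 0.0485
```

```bash
python3 - <<'E'
from h import *
where(); plan(*tgt(-76.5,.5,-1,0),3)
E
```

```text
t 10.5 tip bed mm [-76.93   0.5    0.59] pitch 0.98 yaw -0.02 roll -0.06 F bed [3.6 0.7 2. ] M tool [ 0.3  -0.23  0.2 ] gap 0.0485
from [0.5478 0.023  0.0925] to [0.5461 0.0235 0.0899] n 3 d [-0.     -0.0012  0.0029] v [-0.98 -0.05 -0.03]
[[-0.0, -0.0004, 0.001], [-0.3, -0.0, -0.0]]
[[-0.0, -0.0008, 0.0019], [-0.7, -0.0, -0.0]]
[[-0.0, -0.0012, 0.0029], [-1.0, -0.1, -0.0]]
```

Call:
{"method": "step_arm", "body": {
  "motion": [
    [[0,-0.0003,0.001],[-0.3,0,0]],
    [[0,-0.0006,0.002],[-0.7,0,0]],
    [[0,-0.0008,0.0028],[-1,0,0]],
    [[0,-0.0008,0.0028],[-1,0,0]]
  ]
}}

```text
t: 11.0
ee_pos: [0.5471, 0.0233, 0.0911]
orientation: [[0.273, 0.941, -0.201], [0.962, -0.267, 0.059], [0.002, -0.21, -0.978]]
force: [-4.8, -1.2, 19.8]
finger_gap: 0.0487
```

```bash
python3 - <<'E'
from h import *
where()
c=cam('scene'); x0,y0=295,190
save(cv2.resize(c[0][y0:y0+100,x0:x0+90],None,fx=6,fy=6,interpolation=cv2.INTER_CUBIC),'laid')
E
```

```text
t 11.0 tip bed mm [-77.1    0.49   0.59] pitch -0.1 yaw -0.03 roll -0.11 F bed [11.4  2.4 16.8] M tool [ 1.48 -0.37  0.12] gap 0.0487
```

View pics/laid.png

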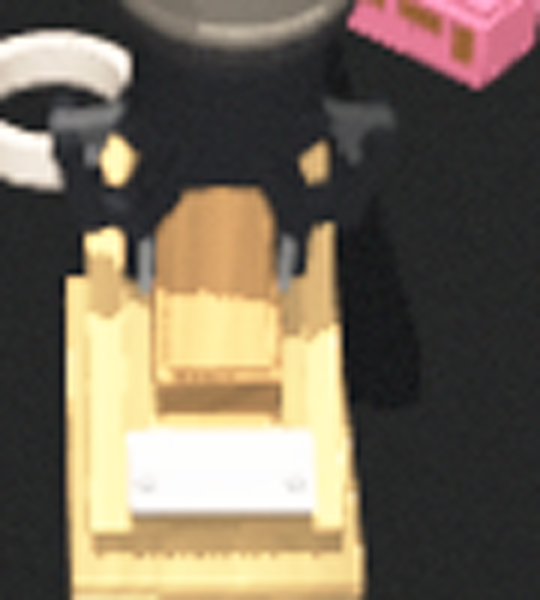

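The tongue is under the keeper at crop (220,430) and the coach lies between the walls. I'll ease the pressing, slide it up-slope onto the end wall, then release.

Call:
{"method": "step_arm", "body": {
  "motion": [
    [[0,-0.001,-0.001],[0,0,0]],
    [[0,-0.002,-0.001],[0,0,0]],
    [[0,-0.0025,-0.001],[0,0,0]],
    [[0,-0.0025,-0.001],[0,0,0]]
  ]
}}

```text
t: 11.55
ee_pos: [0.5456, 0.0237, 0.0924]
orientation: [[0.274, 0.941, -0.2], [0.962, -0.267, 0.058], [0.002, -0.208, -0.978]]
force: [5.6, -1.2, -4.9]
finger_gap: 0.0487
```

```bash
python3 - <<'E'
from h import *
where()
E
```

```text
t 11.55 tip bed mm [-75.18   0.52   1.41] pitch -0.17 yaw -0.04 roll -0.11 F bed [-7.2 -0.4 -2.4] M tool [-1.53 -0.01  0.13] gap 0.0487
```

The end wall is felt: Fx is −7 N with the tip at −75.2 mm. Settling lightly down, then opening.

Call:
{"method": "step_arm", "body": {
  "motion": [
    [[0,0.0007,0.0005],[0,0,0]],
    [[0,0.0007,0.001],[0,0,0]],
    [[0,0.0007,0.001],[0,0,0]]
  ]
}}

```text
t: 11.92
ee_pos: [0.5457, 0.0236, 0.0917]
orientation: [[0.273, 0.941, -0.201], [0.962, -0.267, 0.059], [0.002, -0.209, -0.978]]
force: [-4.4, -0.2, 8.0]
finger_gap: 0.0489
```

```bash
python3 - <<'E'
from h import *
where()
E
```

```text
t 11.93 tip bed mm [-75.56   0.51   0.67] pitch -0.12 yaw -0.03 roll -0.12 F bed [6.8 1.4 5.9] M tool [ 0.79 -0.16  0.14] gap 0.0489
```

Call:
{"method": "step_arm", "body": {
  "motion": [
    [[0,0,0],[0,0,0]],
    [[0,0,0],[0,0,0]],
    [[0,0,0],[0,0,0]],
    [[0,0,0],[0,0,0]],
    [[0,0,0],[0,0,0]],
    [[0,0,0],[0,0,0]]
  ],
  "hand": -1
}}

```text
t: 12.68
ee_pos: [0.5457, 0.0237, 0.0917]
orientation: [[0.274, 0.941, -0.201], [0.962, -0.267, 0.059], [0.002, -0.209, -0.978]]
force: [0.1, 0.1, -0.8]
finger_gap: 0.0856
```

```bash
python3 - <<'E'
from h import *
where()
E
```

```text
t 12.68 tip bed mm [-75.55   0.49   0.68] pitch -0.12 yaw -0.03 roll -0.12 F bed [-0.4 -0.1 -0.7] M tool [-0.19  0.02 -0.04] gap 0.0856
```

Call:
{"method": "step_arm", "body": {
  "motion": [
    [[0,0,-0.02],[0,0,0]],
    [[0,0,-0.05],[0,0,0]],
    [[0,0,-0.09],[0,0,0]],
    [[0,0,-0.14],[0,0,0]],
    [[0.04,0,-0.17],[0,0,0]],
    [[0.09,0,-0.18],[0,0,0]],
    [[0.15,0,-0.18],[0,0,0]],
    [[0.2,0,-0.18],[0,0,0]]
  ]
}}

```text
t: 13.68
ee_pos: [0.6368, 0.2079, 0.2681]
orientation: [[0.273, 0.941, -0.201], [0.962, -0.266, 0.059], [0.002, -0.209, -0.978]]
force: [0.6, -0.2, -0.4]
finger_gap: 0.0853
```

Call:
{"method": "step_arm", "body": {
  "motion": [
    [[0.05,-0.02,0],[0,0,0]],
    [[0.1,-0.04,0],[0,0,0]],
    [[0.15,-0.06,0],[0,0,0]],
    [[0.15,-0.06,0],[0,0,0]]
  ]
}}

```text
t: 14.18
ee_pos: [0.6191, 0.3736, 0.2803]
orientation: [[0.266, 0.942, -0.203], [0.964, -0.259, 0.059], [0.004, -0.211, -0.977]]
force: [0.6, -0.9, -0.9]
finger_gap: 0.0848
```

```bash
python3 - <<'E'
from h import *
def box(xa,xb,w,z): return [(xa,-w,z),(xb,-w,z),(xb,w,z),(xa,w,z)]
out=[]
for n,(x0,y0,w,h,z) in (('scene',(300,195,65,100,6)),('top',(255,165,93,120,5))):
    c=cam(n); save(c[0],n+'2')
    im=cv2.resize(c[0][y0:y0+h,x0:x0+w],None,fx=z,fy=z,interpolation=cv2.INTER_CUBIC); out.append(im[:600])
save(np.hstack(out)[:, :860] if 0 else cv2.resize(np.hstack(out),None,fx=.93,fy=.93),'final')
E
```

```text
(no output)
```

View pics/final.png

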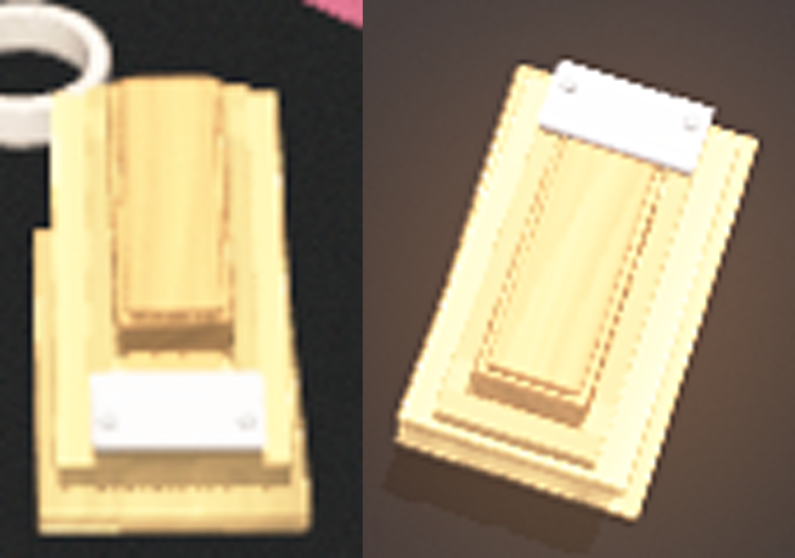

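```bash
python3 - <<'E'
from h import *
def rect(xa,xb,w,z): return [(xa,-w,z),(xb,-w,z),(xb,w,z),(xa,w,z)]
out=[]
for n,(x0,y0,w,h) in (('scene',(310,200,42,68)),('top',(268,182,56,80))):
    c=cam(n); z=8 if n=='scene' else 7
    im=cv2.resize(c[0][y0:y0+h,x0:x0+w],None,fx=z,fy=z,interpolation=cv2.INTER_CUBIC)
    for phi,col in((0,(0,160,0)),(4.6,(255,0,0))):
        Rc=RB@R.from_euler('y',-phi,degrees=True).as_matrix(); o=BO+RB@[-.075,.0005,0]+Rc@[.075,0,0]
        for rr in(rect(-45,75,25,38),[(75,-25,12),(75,25,12)],[(-45,-25,8),(-45,25,8)]):
            q=((proj(c,o+np.array(rr)/1e3@Rc.T)-[x0,y0]+.5)*z-.5)*16
            cv2.polylines(im,[q.round().astype(np.int32)],True,col,1,cv2.LINE_AA,4)
    out.append(cv2.copyMakeBorder(im,0,562-im.shape[0],0,0,cv2.BORDER_CONSTANT))
save(np.hstack(out),'final_ov')
E
```

```text
(no output)
```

View pics/final_ov.png

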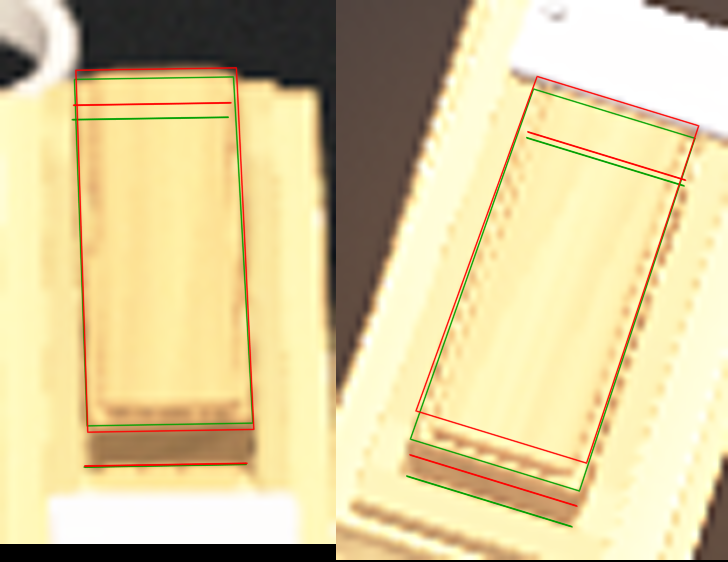

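The flat-home outline (green) matches the coach's edges in the top view: roof edge near (580,490), end-face bottom near (572,524). The raised alternative (red) is clearly off. Handing in.

```bash
python3 -c "
from station import ctrl
print(ctrl.close_job())"
```

```text
the job is handed in; nothing more can be done
None
```

The coach is loaded in the jig and the job is handed in at about 14 s of the 64 s allowed. I put the tongue under the keeper with the other end raised, pushed it about 10 mm down the slope against the spring stop, and laid it flat. Then I slid it up against the end wall, let go and backed the arm away.

**Checks that agreed**
- **Seating by feel:** before release, the coach touched the end wall with the tongue tip at x = −75.2 mm, where home is −75. Pitch was about −0.1° and yaw about 0°.
- **Forces:** the spring stop read about 6 N at the deepest push, and pressing the coach down reached about 20 N. Nothing came near the limits.
- **Final pictures:** the outline of a flat, fully home coach matches its edges in the top view, and a raised end clearly does not. The scene view does not separate the two as clearly.

**Checks that were weaker or disagreed**
- **Pocket position:** the two cameras disagreed by about 2 mm on the pocket's sideways position. I used +0.5 mm, and it went in with no notable side force.
- **Bystanders:** I kept well clear of the wagon, glue, paint and sander but did not measure their positions again at the end.

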